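Find the heavy side of a tube wheel by feel and hold it down

TASK

The eight tubes in the tilted wheel of the mixer on the bench look alike but are unequally filled, so the wheel is heavier on one side. The drive is switched off: grip the bar-shaped knob at the wheel's hub, turn it and feel which side is heavy, then bring that side to the bottom to within half a tube spacing, so that a counterweight could go in opposite, at the top. Do not push on the tubes or disturb the things around, and finish while still gripping the knob and holding the wheel still.

Things in the scene. Friction and masses are not known exactly. Their poses are not given: they have to be found in the camera images.
- mixer: tube-wheel mixer, fixed to the bench: white base 270 x 200 x 48 mm, on it a grey yoke and drive head that carry the tilted wheel. Origin under the base's centre, on the bench; -x is its front, z up.
- wheel: the mixer's wheel: aluminium disc 230 mm across with eight capped tubes, and a knob at its hub. Origin at the centre of the disc's front face, on the axle. z is the axle, out of the front face: it always leans 40 degrees from straight up towards the mixer's front. x lies along the bar of the knob, y across it; the tubes stand at 22.5, 67.5, 112.5 ... degrees from x.
- axle (a point): the fixed point at the wheel's centre: 60 mm in front of the mixer's origin (its -x), 200 mm above the bench; axes as the mixer's. The wheel turns about it without end either way. The bearing drags with a steady 0.21 N m, always more than the heavy side's pull, so the wheel stays where it is left.
- knob_grip (a point): the point to grip on the black knob, on the axle 44 mm out from the disc's face; axes as the wheel's. The knob's grip is an upright bar 52 mm long (along x), 14 mm thick (along y), its faces running from 18 to 58 mm out from the disc; below it a round boss 44 mm across. Grip it along the axle, fingers closing along y.
- knob: the black knob, rigid with the wheel: origin and axes are those of the wheel. In the hand the heavy side adds up to 0.13 to 0.17 N m: most with the heavy side level with the axle, nothing with it at the very bottom or top. The wheel turns that much more easily while the heavy side goes down, and that much harder while it goes up.
- tubes: the eight tubes, rigid with the wheel, origin and axes those of the wheel: white caps 35 mm across, their centres on a circle of 85 mm radius, standing 16 mm out of the disc's face; the grey bodies reach 98 mm behind it. Which side is heavy cannot be seen: it differs every time, may lie at a tube or between two, and starts at least 55 degrees away from the bottom.
- reagent: amber bottle with blue cap beside the mixer, 80 mm across, 165 mm tall; origin under its centre.
- balance_rack: small white stand, 100 x 55 mm, with two spare capped tubes, 122 mm tall, on the mixer's other side; origin under its centre.
- vial: single small vial standing in front of the mixer, 16 mm across, 44 mm tall; origin under its centre.
- timer: white bench timer lying in front of the mixer, 65 x 65 x 20 mm; origin under its centre.
- tip_box: blue box of pipette tips, 89 x 124 x 82 mm, to the robot's left; origin under its centre.
- vial_rack: white rack full of small vials, 75 x 210 x 58 mm, to the robot's right; origin under its centre.

How it is judged:
At the end, for the whole second after the job is handed in: The wheel's heavy side is within 22.5 degrees (half a tube spacing) of straight down, the wheel is still (under 0.05 rad/s), the fingers grip the knob (over 4 N) and the robot does not touch the tubes (height (world z) of load_c0 below 0.1465 m and contact force between the fingers and knob above 4 N and angular speed of wheel below 0.05 rad/s and contact force between each of the arm, the fingers and tubes below 0.3 N); the arm keeps its last pose, push and grip.
It fails at once if The tubes are pushed (more than 2 N) (contact force between any of the fingers, the arm and tubes above 2 N).
It fails at once if One of the things around the mixer is moved by more than 20 mm (distance of any of reagent, balance_rack, vial, timer, tip_box, vial_rack from where it was at the start of the episode above 0.02 m).
It also fails if it takes over 61 s, if anything falls off the work surface, if the arm or the gripper's body presses on something with over 40 N, if the wrist force passes 120 N, or if a joint passes its speed limit or range.

ROBOT

A 6-joint arm with a two-finger parallel gripper is mounted at the origin on the work surface. World frame = base frame: x ahead of the robot, y to its left, z up, the work surface at z = 0. Lengths are in m, angles in rad, forces in N, time in s.
With the tool pointing down it reaches from about 0.35 to 0.775 m from the base axis. Payload 5.5 kg.
Tool frame: the origin (TCP) lies at the very end of the fingers, on their centre line; the grasp point (between the pads) lies 19 mm behind it; z points along the fingers, y is the direction in which the jaws open and shut (so a half turn about z gives the same grasp; the last joint's range is limited). The gripper opens to 85 mm and grips with 20 to 120 N. Pads are 22 mm wide; open, the fingers measure 114 mm over their backs; the gripper's body (76 mm by 85 mm) begins 54 mm behind the grasp point. The pads swing forward as they close: fully open they stand 13 mm farther back than shut.
Start: joints at [-1.245, 0.313, 0.046, 1.304, 0, 1.431], TCP at [0.258, -0.514, 0.231] pointing down, gripper open.
Joint ranges: [-2.76, 2.76], [-0.86, 1.69], [-1.03, 1.26], [-2.2, 2.34], [-1.47, 1.5], [-3.14, 3.14]. Speed limits (rad/s): [2.57, 2.57, 3.14, 3.14, 3.14, 3.14].

INTERFACE

Orientations are given as a unit quaternion [w, x, y, z].
In Python, from workcell import env gives the robot as it stands. The module is installed in compiled form; this text tells all that it offers.
- The arm moves only by the shell command python3 -m pendant 'ROWS' [FORCE]. ROWS is JSON, a list of rows, each an object with "fingers": the finger opening in mm, from 0 to 85.4; "delta_pos": the shift along the tool's x, y, z in mm, a list of three; "angular": the turn, a rotation vector about the tool's x, y, z in rad, a list of three. In form: [{"fingers": fingers, "delta_pos": [x, y, z], "angular": [ax, ay, az]}, ...]. A call has 1 to 12 rows; each row shifts and turns the commanded pose from where the row before left it, along the tool's axes as they then stand; what a row does not reach is not made up. A row lasts 1/10 s, in which the tool goes at most 50 mm and 8.59 degrees, less where a joint would pass 70% of its speed; a pose out of reach is approached as far as the arm can. A call is refused whole if a number of a shift passes 50 or a number of a turn 0.15, either way. A call with a gripper value outside its range is refused whole. The fingers move at their own pace and stop on an object; FORCE is the grip in N (left out, the last holds). Time passes only in rows, so rows that do not move let the fingers close. It gives the time, the measured TCP pose, the force and the opening at its end, in the units of the state.
- env.get_state(): the state, without advancing time (a new reading comes with each control period).
- env.read_camera(name): name is "scene" or "top"; returns the picture (400x640x3 uint8, blue, green, red); there is no depth.
- env.camera_params(name): a dict with "fx", "fy", "cx", "cy" (pixels), "k1" (the pictures are not rectified: a ray, as slopes to the right and down, at radius r is drawn at 1 + k1 r^2 times it, then the intrinsics apply), "view" (4x4, takes a point from world to camera coordinates). Camera axes: x right, y up, looking along -z (the intrinsics and any distortion apply to the point x, -y, -z); pixel columns grow to the right and rows downward; lengths in m; the calibration is good to about 2 mm. A picture is of the moment at which its call begins. camera_params takes no time and is no camera call.
- env.hand_in(): hands the job in, once; it reports no verdict.
The state is a dict: "clock": time; "joint_pos": joint angles; "qvel": joint speeds; "tau": joint torques, N m; "tcp_pos": TCP position; "orientation": TCP orientation; "wrist_force": force on the tool from outside, world axes, zero at the start; "ft_torque": the same for the moment, N m; "finger_gap": finger opening in m.
Only numpy, scipy, OpenCV 4.12 (cv2) and the standard library are available. Lean on these libraries where they do the work, as an engineer would, in place of code of your own. Each camera call takes 0.05 s, during which the arm holds its last target. There are 200 camera calls.

## Working session

There is one attempt and no reset: what is moved stays moved. The work goes in short steps, Python scripts to look and compute and a shell command to move; the robot and the scene stay as the last step left them, time stands still between calls to the robot, and variables do not carry over. Pictures are saved under pics/ and viewed, about 8 in all and at most 12, crops included, and the job is handed in when it is done.

```bash
mkdir -p pics; python3 - <<'E'
from workcell import env
import cv2
for n in("scene","top"):
    cv2.imwrite(f"pics/{n}0.png",env.read_camera(n)); p=env.camera_params(n); print(n,p)
print(env.get_state())
E
```

```text
scene {'fx': 510.1787602537252, 'fy': 510.1787602537252, 'cx': 321.33530023128793, 'cy': 198.85752173741497, 'k1': -0.1413791932173982, 'view': array([[-0.46009213,  0.887794  , -0.01170679,  0.29606398],
       [-0.48310843, -0.23926104,  0.84223536,  0.15431037],
       [ 0.74493052,  0.39316151,  0.53898289, -1.81567885],
       [ 0.        ,  0.        ,  0.        ,  1.        ]])}
top {'fx': 443.4729770173025, 'fy': 443.4729770173025, 'cx': 324.7785605164941, 'cy': 204.27710001690113, 'k1': 0.0003405204183519386, 'view': array([[-0.00868651, -0.99994609, -0.00568874, -0.03366631],
       [ 0.9764671 , -0.00970824,  0.21544781, -0.61026569],
       [-0.21549142, -0.00368338,  0.97649879, -1.15996282],
       [ 0.        ,  0.        ,  0.        ,  1.        ]])}
{'clock': 0.1, 'joint_pos': array([-1.24461512e+00,  3.13925469e-01,  4.51229559e-02,  1.30363561e+00,
        1.36025295e-05,  1.43120180e+00]), 'qvel': array([-0.00091901, -0.00135995,  0.00272448,  0.00031707,  0.00192763,
       -0.00044691]), 'tau': array([ 3.39200516e-03, -4.81725740e+01,  2.99243116e+01,  1.26956697e-02,
       -3.15963439e-05,  1.27390450e-06]), 'tcp_pos': array([ 0.25809235, -0.51331293,  0.23051039]), 'orientation': array([-8.17959668e-04,  9.73003640e-01,  2.30788309e-01, -6.97013868e-05]), 'wrist_force': array([-0.18863129,  0.61234998,  0.20375448]), 'ft_torque': array([-0.02801052, -0.02482168, -0.03278234]), 'finger_gap': 0.08547417131417362}
```

View pics/scene0.png

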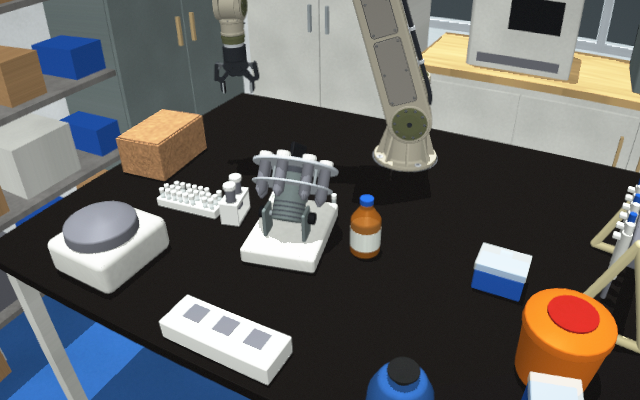

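View pics/top0.png

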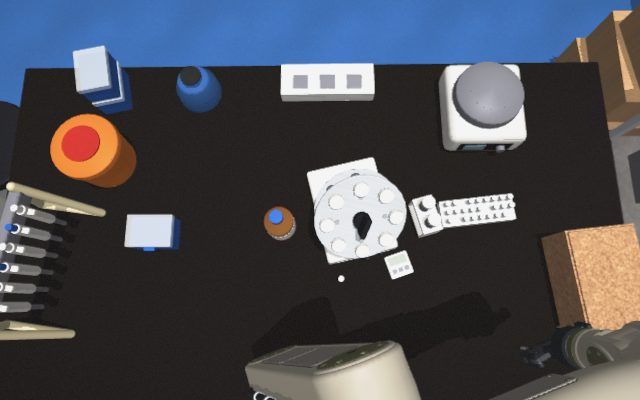

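The top view shows the wheel around (360,213), its knob near (363,224), the reagent bottle at (280,223), the timer at (399,264) and the vial at (341,279). The scene view shows the mixer's back. I'll enlarge the wheel next.

```bash
python3 - <<'E'
import cv2
im=cv2.imread("pics/top0.png")[150:285,295:435]
cv2.imwrite("pics/crop0.png",cv2.resize(im,None,fx=4.4,fy=4.4,interpolation=cv2.INTER_CUBIC))
E
```

```text
(no output)
```

View pics/crop0.png

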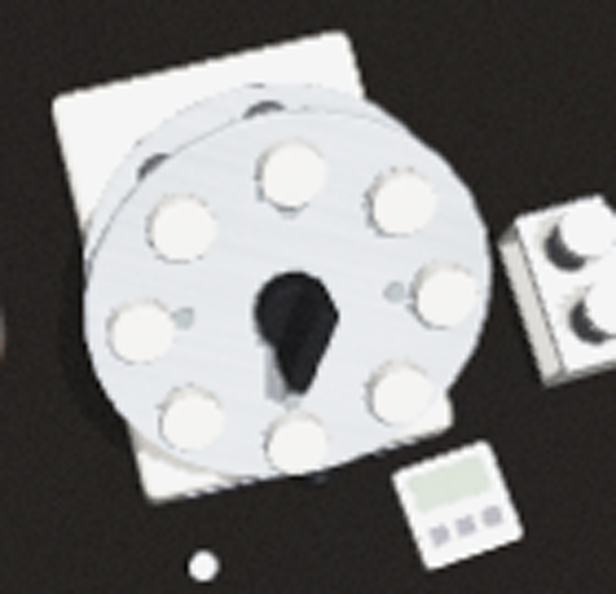

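```bash
cat > h.py <<'E'
import numpy as np, cv2
from scipy.optimize import least_squares
from scipy.spatial.transform import Rotation as R
from workcell import env
P=env.camera_params("top")
def proj(X):
    c=np.atleast_2d(X)@P["view"][:3,:3].T+P["view"][:3,3]
    s=np.c_[c[:,0],-c[:,1]]/-c[:,2:]
    s=s*(1+P["k1"]*(s**2).sum(1,keepdims=True))
    return s*P["fx"]+[P["cx"],P["cy"]]
def wheel(p):  # mixer x,y,yaw,theta ; theta=0: wheel x points to the lowest side (front/down)
    Rm=R.from_euler('z',p[2]); ax=Rm.apply([-.06,0,.2])+[p[0],p[1],0]
    s,c=np.sin(np.radians(40)),np.cos(np.radians(40))
    z=np.array([-s,0,c]); x=np.array([-c,0,-s]); y=np.cross(z,x)
    return ax, R.from_matrix(Rm.as_matrix()@np.c_[x,y,z])*R.from_euler('z',p[3])
def caps(p,h=.014):
    o,r=wheel(p); a=np.radians(22.5+45*np.arange(8))
    return o+r.apply(np.c_[.085*np.cos(a),.085*np.sin(a),0*a+h])
E
python3 - <<'E'
from h import *
u=np.array([(293,174),(402,202),(445,295),(400,393),(296,443),(192,418),(142,331),(182,228)])/4.4+[294.6,149.6]
best=None
for y in (.2,-.2,.4,0):
  for t in range(0,45,9):
    def f(p):
        q=proj(caps(p)); d=np.linalg.norm(q[:,None]-u,axis=2)
        j=d.argmin(0); return (q[j]-u).ravel()
    q=least_squares(f,[.6,-.1,y,np.radians(t)])
    if best is None or q.cost<best.cost: best=q
p=best.x;print(p,np.degrees(p[2:]),best.cost)
np.save("fit.npy",p)
im=cv2.imread("pics/top0.png");o,r=wheel(p);print("axle",o,"z",r.apply([0,0,1]))
S=6;big=cv2.resize(im[150:285,295:435],None,fx=S,fy=S)
cols=[(0,0,255),(0,255,0),(255,0,0),(0,255,255)]
for k in range(4):
    o,r=wheel([*p[:3],p[3]+k*np.pi/4])
    q=proj(o+r.apply([[a,b,.058] for a,b in((-.026,-.007),(.026,-.007),(.026,.007),(-.026,.007))]))
    cv2.polylines(big,[np.int32((q-[295,150]+.5)*S)],True,cols[k],1)
# base corners
o,r=wheel(p);b=R.from_euler('z',p[2]).apply([[-.135,-.1,.048],[.135,-.1,.048],[.135,.1,.048],[-.135,.1,.048]])+[p[0],p[1],0]
cv2.polylines(big,[np.int32((proj(b)-[295,150]+.5)*S)],True,(255,0,255),1)
cv2.imwrite("pics/over.png",big[:600])
E
```

```text
[ 0.60382699 -0.11260747  0.22886457  0.25813003] [13.11297398 14.78976142] 0.17779469587253954
axle [ 0.54539152 -0.12621978  0.2       ] z [-0.62602668 -0.14583041  0.76604444]
```

View pics/over.png

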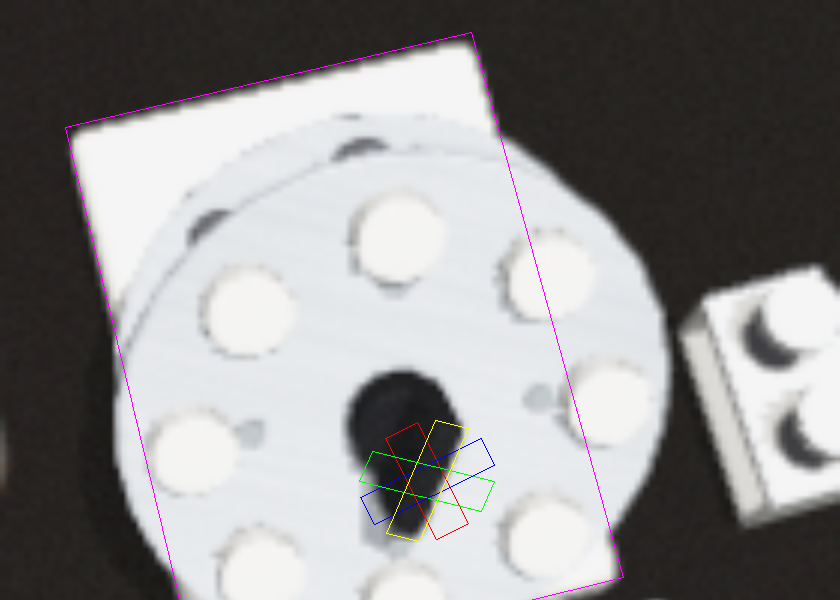

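Overlaying candidates for the bar angle, the yellow one (k=3) fits, which puts the wheel's x at about -30° from downhill. The base outline also matches. I'll work out the pregrasp next.

```bash
cat >> h.py <<'E'
def tgt(th,out):  # tool pose: tool x=+wheel x, z=-wheel z; th rad
    p=np.load("fit.npy"); o,r=wheel([*p[:3],th])
    return o+r.apply([0,0,out]), r*R.from_euler('x',np.pi)
def cur():
    s=env.get_state(); q=s["orientation"]
    return s,np.array(s["tcp_pos"]),R.from_quat([q[1],q[2],q[3],q[0]])
def go(th,out):
    s,t,r=cur(); X,Rt=tgt(th,out)
    print("shift tool mm",r.inv().apply(X-t).round(4)*1e3,"rot",(r.inv()*Rt).as_rotvec().round(4),"after-rot shift",Rt.inv().apply(X-t).round(4)*1e3,"gap",s["finger_gap"].round(4),"j",s["joint_pos"].round(3),"t",s["clock"])
def tq():
    s,t,r=cur(); p=np.load("fit.npy"); o,w=wheel([*p[:3],0]); z=w.apply([0,0,1])
    x=w.inv().apply(r.apply([1,0,0])); v=t-o
    print("t %.1f th %.1f axM %.4f |F| %s off %s j6 %.2f gap %.4f"%(s["clock"],np.degrees(np.arctan2(x[1],x[0])),np.dot(s["ft_torque"],z),w.inv().apply(s["wrist_force"]).round(1),(w.inv().apply(v)*1e3).round(1),s["joint_pos"][5],s["finger_gap"]))
E
python3 -c "
from h import *
go(np.radians(-30.2),.15)"
```

```text
Traceback (most recent call last):
  File "h.py", line 27, in go
    print("shift tool mm",r.inv().apply(X-t).round(4)*1e3,"rot",(r.inv()*Rt).as_rotvec().round(4),"after-rot shift",Rt.inv().apply(X-t).round(4)*1e3,"gap",s["finger_gap"].round(4),"j",s["joint_pos"].round(3),"t",s["clock"])
                                                                                                                                                           ^^^^^^^^^^^^^^^^^^^^^
AttributeError: 'float' object has no attribute 'round'
```

```bash
sed -i 's/s\["finger_gap"\].round(4)/s["finger_gap"]/' h.py
python3 -c "
from h import *
go(np.radians(-30.2),.15)"
```

```text
shift tool mm [ 336.8 -239.6  -83.9] rot [-0.8771  0.1261 -2.2588] after-rot shift [-69.6 401.3 109.7] gap 0.08547417131417362 j [-1.245  0.314  0.045  1.304  0.     1.431] t 0.1
```

```bash
python3 -m pendant '[{"fingers":85,"delta_pos":[0,0,-42],"angular":[0,0,0]},{"fingers":85,"delta_pos":[0,0,-42],"angular":[0,0,0]},{"fingers":85,"delta_pos":[33,-24,0],"angular":[0,0,0]},{"fingers":85,"delta_pos":[33,-24,0],"angular":[0,0,0]},{"fingers":85,"delta_pos":[33,-24,0],"angular":[0,0,0]},{"fingers":85,"delta_pos":[33,-24,0],"angular":[0,0,0]},{"fingers":85,"delta_pos":[33,-24,0],"angular":[0,0,0]},{"fingers":85,"delta_pos":[33,-24,0],"angular":[0,0,0]},{"fingers":85,"delta_pos":[33,-24,0],"angular":[0,0,0]},{"fingers":85,"delta_pos":[33,-24,0],"angular":[0,0,0]},{"fingers":85,"delta_pos":[33,-24,0],"angular":[0,0,0]},{"fingers":85,"delta_pos":[33,-24,0],"angular":[0,0,0]}]' 60
python3 -c "
from h import *
go(np.radians(-30.2),.15)"
```

```text
clock: 1.3
tcp_pos: [0.4456, -0.1494, 0.315]
orientation: [-0.0, 0.973, 0.231, -0.0]
wrist_force: [1.0, 0.1, -0.0]
finger_gap: 0.0851
shift tool mm [5.9 1.4 0.1] rot [-0.8769  0.128  -2.2584] after-rot shift [-3.9  2.3  4. ] gap 0.08507092029662434 j [-0.495  0.097 -0.023  1.452 -0.     2.181] t 1.3
```

```bash
A='x'; python3 -m pendant '[{"fingers":85,"delta_pos":[0,0,0],"angular":[-0.0487,0.0071,-0.1255]},{"fingers":85,"delta_pos":[0,0,0],"angular":[-0.0487,0.0071,-0.1255]},{"fingers":85,"delta_pos":[0,0,0],"angular":[-0.0487,0.0071,-0.1255]},{"fingers":85,"delta_pos":[0,0,0],"angular":[-0.0487,0.0071,-0.1255]},{"fingers":85,"delta_pos":[0,0,0],"angular":[-0.0487,0.0071,-0.1255]},{"fingers":85,"delta_pos":[0,0,0],"angular":[-0.0487,0.0071,-0.1255]},{"fingers":85,"delta_pos":[0,0,0],"angular":[-0.0487,0.0071,-0.1255]},{"fingers":85,"delta_pos":[0,0,0],"angular":[-0.0487,0.0071,-0.1255]},{"fingers":85,"delta_pos":[0,0,0],"angular":[-0.0487,0.0071,-0.1255]}]'
python3 -m pendant '[{"fingers":85,"delta_pos":[0,0,0],"angular":[-0.0487,0.0071,-0.1255]},{"fingers":85,"delta_pos":[0,0,0],"angular":[-0.0487,0.0071,-0.1255]},{"fingers":85,"delta_pos":[0,0,0],"angular":[-0.0487,0.0071,-0.1255]},{"fingers":85,"delta_pos":[0,0,0],"angular":[-0.0487,0.0071,-0.1255]},{"fingers":85,"delta_pos":[0,0,0],"angular":[-0.0487,0.0071,-0.1255]},{"fingers":85,"delta_pos":[0,0,0],"angular":[-0.0487,0.0071,-0.1255]},{"fingers":85,"delta_pos":[0,0,0],"angular":[-0.0487,0.0071,-0.1255]},{"fingers":85,"delta_pos":[0,0,0],"angular":[-0.0487,0.0071,-0.1255]},{"fingers":85,"delta_pos":[0,0,0],"angular":[-0.0487,0.0071,-0.1255]},{"fingers":60,"delta_pos":[0,0,0],"angular":[0,0,0]},{"fingers":60,"delta_pos":[0,0,0],"angular":[0,0,0]}]'
python3 -c "
from h import *
go(np.radians(-30.2),.15)
cv2.imwrite('pics/top1.png',cv2.resize(env.read_camera('top')[120:320,230:480],None,fx=3,fy=3))"
```

```text
clock: 2.2
tcp_pos: [0.4449, -0.1506, 0.3149]
orientation: [0.194, 0.675, 0.708, 0.077]
wrist_force: [0.9, -0.2, -0.2]
finger_gap: 0.0851
clock: 3.3
tcp_pos: [0.4451, -0.1514, 0.3148]
orientation: [0.317, 0.142, 0.929, 0.126]
wrist_force: [-0.1, 0.4, 0.3]
finger_gap: 0.0603
shift tool mm [-3.7  4.3  4.4] rot [-0.0012 -0.0006 -0.0038] after-rot shift [-3.7  4.3  4.4] gap 0.06029059463729422 j [-0.899 -0.282 -0.548  0.959  0.618 -0.485] t 3.3
```

View pics/top1.png

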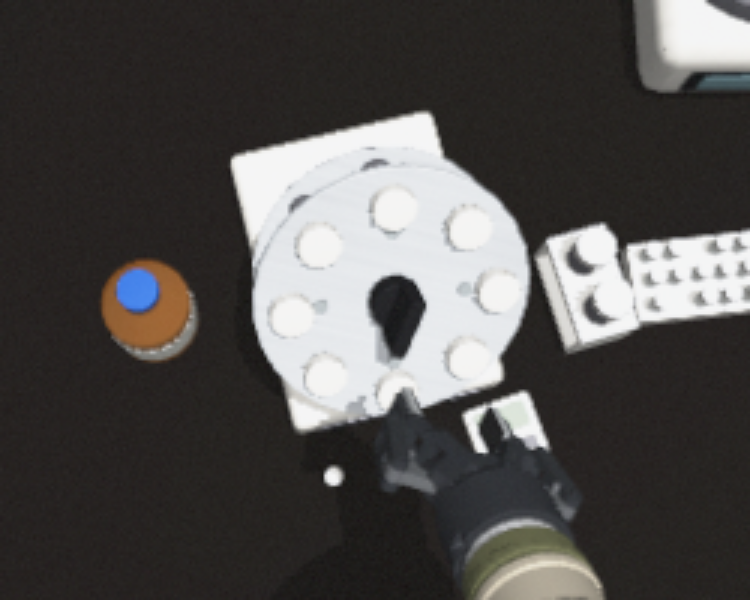

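The jaws at (405,400) and (490,425) line up across the bar, and everything else is undisturbed. Next I advance and grip.

```bash
python3 -m pendant '[{"fingers":60,"delta_pos":[-3.7,4.3,4],"angular":[0,0,-0.004]},{"fingers":60,"delta_pos":[0,0,21],"angular":[0,0,0]},{"fingers":60,"delta_pos":[0,0,21],"angular":[0,0,0]},{"fingers":60,"delta_pos":[0,0,21],"angular":[0,0,0]},{"fingers":60,"delta_pos":[0,0,21],"angular":[0,0,0]},{"fingers":60,"delta_pos":[0,0,21],"angular":[0,0,0]},{"fingers":60,"delta_pos":[0,0,20],"angular":[0,0,0]},{"fingers":60,"delta_pos":[0,0,0],"angular":[0,0,0]}]'
python3 -c "
from h import *
go(np.radians(-30.2),.025);tq()"
python3 -m pendant '[{"fingers":10,"delta_pos":[0,0,0],"angular":[0,0,0]},{"fingers":10,"delta_pos":[0,0,0],"angular":[0,0,0]},{"fingers":10,"delta_pos":[0,0,0],"angular":[0,0,0]},{"fingers":10,"delta_pos":[0,0,0],"angular":[0,0,0]},{"fingers":10,"delta_pos":[0,0,0],"angular":[0,0,0]},{"fingers":10,"delta_pos":[0,0,0],"angular":[0,0,0]}]' 60
python3 -c "
from h import *
go(np.radians(-30.2),.025);tq()"
```

```text
clock: 4.15
tcp_pos: [0.5297, -0.1273, 0.218]
orientation: [0.317, 0.137, 0.93, 0.127]
wrist_force: [-0.1, -0.4, -0.3]
finger_gap: 0.0597
shift tool mm [-1.5 -2.  -1.3] rot [ 0.0018 -0.0032  0.0044] after-rot shift [-1.6 -1.9 -1.2] gap 0.05971838110195656 j [-0.676 -0.124 -0.695  0.526  0.531 -0.252] t 4.15
t 4.2 th -29.9 axM 0.0109 |F| [ 0.3  0.4 -0.1] off [ 0.4 -2.5 23.8] j6 -0.25 gap 0.0597
clock: 4.75
tcp_pos: [0.5294, -0.1318, 0.2207]
orientation: [0.319, 0.139, 0.93, 0.123]
wrist_force: [-4.3, -5.7, -0.5]
finger_gap: 0.0133
shift tool mm [1.3 1.4 1.7] rot [-0.0047  0.0018  0.0038] after-rot shift [1.3 1.4 1.7] gap 0.013313298844168573 j [-0.682 -0.127 -0.691  0.528  0.529 -0.254] t 4.75
t 4.8 th -30.0 axM -0.1098 |F| [4.5 4.6 3.1] off [-0.4  1.9 26.7] j6 -0.25 gap 0.0133
```

```bash
Q(){ python3 -c "
from h import *
tq()"; }
python3 -m pendant '[{"fingers":10,"delta_pos":[-2.8,-3.4,-2.5],"angular":[0,0,0]},{"fingers":10,"delta_pos":[0,0,0],"angular":[0,0,0]},{"fingers":10,"delta_pos":[0,0,0],"angular":[0,0,0]}]' 60 >/dev/null; Q
python3 -m pendant '[{"fingers":10,"delta_pos":[0,0,0],"angular":[0,0,0.05]},{"fingers":10,"delta_pos":[0,0,0],"angular":[0,0,0.05]},{"fingers":10,"delta_pos":[0,0,0],"angular":[0,0,0.05]},{"fingers":10,"delta_pos":[0,0,0],"angular":[0,0,0.05]}]' >/dev/null; Q
python3 -m pendant '[{"fingers":10,"delta_pos":[0,0,0],"angular":[0,0,0.05]},{"fingers":10,"delta_pos":[0,0,0],"angular":[0,0,0.05]},{"fingers":10,"delta_pos":[0,0,0],"angular":[0,0,0.05]},{"fingers":10,"delta_pos":[0,0,0],"angular":[0,0,0.05]}]' >/dev/null; Q
python3 -m pendant '[{"fingers":10,"delta_pos":[0,0,0],"angular":[0,0,0.05]},{"fingers":10,"delta_pos":[0,0,0],"angular":[0,0,0.05]},{"fingers":10,"delta_pos":[0,0,0],"angular":[0,0,0.05]},{"fingers":10,"delta_pos":[0,0,0],"angular":[0,0,0.05]}]' >/dev/null; Q
python3 -m pendant '[{"fingers":10,"delta_pos":[0,0,0],"angular":[0,0,0.05]},{"fingers":10,"delta_pos":[0,0,0],"angular":[0,0,0.05]},{"fingers":10,"delta_pos":[0,0,0],"angular":[0,0,0.05]},{"fingers":10,"delta_pos":[0,0,0],"angular":[0,0,0.05]}]' >/dev/null; Q
python3 -m pendant '[{"fingers":10,"delta_pos":[0,0,0],"angular":[0,0,0.05]},{"fingers":10,"delta_pos":[0,0,0],"angular":[0,0,0.05]},{"fingers":10,"delta_pos":[0,0,0],"angular":[0,0,0.05]},{"fingers":10,"delta_pos":[0,0,0],"angular":[0,0,0.05]}]' >/dev/null; Q
python3 -m pendant '[{"fingers":10,"delta_pos":[0,0,0],"angular":[0,0,0.05]},{"fingers":10,"delta_pos":[0,0,0],"angular":[0,0,0.05]},{"fingers":10,"delta_pos":[0,0,0],"angular":[0,0,0.05]},{"fingers":10,"delta_pos":[0,0,0],"angular":[0,0,0.05]}]' >/dev/null; Q
```

```text
t 5.0 th -30.0 axM -0.0193 |F| [ -4.2  -3.8 -21.8] off [-0.3  1.8 26.9] j6 -0.26 gap 0.0133
t 5.5 th -41.5 axM 0.1972 |F| [ -2.3  -2.3 -20.3] off [-0.1  2.1 26.9] j6 -0.06 gap 0.0132
t 5.8 th -53.0 axM 0.1595 |F| [ -1.2  -1.  -20.6] off [ 0.2  2.3 26.9] j6 0.14 gap 0.0130
t 6.2 th -64.5 axM 0.1732 |F| [ -0.8  -0.5 -18.8] off [ 0.6  2.5 26.8] j6 0.34 gap 0.0134
t 6.7 th -76.0 axM 0.1613 |F| [  0.4   0.4 -19.4] off [ 0.9  2.6 26.8] j6 0.54 gap 0.0130
t 7.0 th -87.5 axM 0.0687 |F| [  1.7   0.5 -18. ] off [ 1.3  2.7 26.9] j6 0.74 gap 0.0130
t 7.5 th -99.0 axM 0.0798 |F| [  2.4   1.1 -16.6] off [ 1.7  2.7 26.8] j6 0.94 gap 0.0131
```

```bash
Q(){ python3 -c "
from h import *
tq()"; }
python3 -m pendant '[{"fingers":10,"delta_pos":[0,0,2.2],"angular":[0,0,0.05]},{"fingers":10,"delta_pos":[0,0,0],"angular":[0,0,0.05]},{"fingers":10,"delta_pos":[0,0,0],"angular":[0,0,0.05]},{"fingers":10,"delta_pos":[0,0,0],"angular":[0,0,0.05]}]' 60 >/dev/null; Q
python3 -m pendant '[{"fingers":10,"delta_pos":[0,0,0],"angular":[0,0,0.05]},{"fingers":10,"delta_pos":[0,0,0],"angular":[0,0,0.05]},{"fingers":10,"delta_pos":[0,0,0],"angular":[0,0,0.05]},{"fingers":10,"delta_pos":[0,0,0],"angular":[0,0,0.05]}]' >/dev/null; Q
python3 -m pendant '[{"fingers":10,"delta_pos":[0,0,0],"angular":[0,0,0.05]},{"fingers":10,"delta_pos":[0,0,0],"angular":[0,0,0.05]},{"fingers":10,"delta_pos":[0,0,0],"angular":[0,0,0.05]},{"fingers":10,"delta_pos":[0,0,0],"angular":[0,0,0.05]}]' >/dev/null; Q
python3 -m pendant '[{"fingers":10,"delta_pos":[0,0,0],"angular":[0,0,0.05]},{"fingers":10,"delta_pos":[0,0,0],"angular":[0,0,0.05]},{"fingers":10,"delta_pos":[0,0,0],"angular":[0,0,0.05]},{"fingers":10,"delta_pos":[0,0,0],"angular":[0,0,0.05]}]' >/dev/null; Q
python3 -m pendant '[{"fingers":10,"delta_pos":[0,0,0],"angular":[0,0,0.05]},{"fingers":10,"delta_pos":[0,0,0],"angular":[0,0,0.05]},{"fingers":10,"delta_pos":[0,0,0],"angular":[0,0,0.05]},{"fingers":10,"delta_pos":[0,0,0],"angular":[0,0,0.05]}]' >/dev/null; Q
python3 -m pendant '[{"fingers":10,"delta_pos":[0,0,0],"angular":[0,0,0.05]},{"fingers":10,"delta_pos":[0,0,0],"angular":[0,0,0.05]},{"fingers":10,"delta_pos":[0,0,0],"angular":[0,0,0.05]},{"fingers":10,"delta_pos":[0,0,0],"angular":[0,0,0.05]}]' >/dev/null; Q
python3 -m pendant '[{"fingers":10,"delta_pos":[0,0,0],"angular":[0,0,0.05]},{"fingers":10,"delta_pos":[0,0,0],"angular":[0,0,0.05]},{"fingers":10,"delta_pos":[0,0,0],"angular":[0,0,0.05]},{"fingers":10,"delta_pos":[0,0,0],"angular":[0,0,0.05]}]' >/dev/null; Q
python3 -m pendant '[{"fingers":10,"delta_pos":[0,0,0],"angular":[0,0,0.05]},{"fingers":10,"delta_pos":[0,0,0],"angular":[0,0,0.05]},{"fingers":10,"delta_pos":[0,0,0],"angular":[0,0,0.05]},{"fingers":10,"delta_pos":[0,0,0],"angular":[0,0,0.05]}]' >/dev/null; Q
```

```text
t 7.8 th -110.5 axM 0.0811 |F| [11.3 -5.  16.5] off [ 2.   2.7 26.6] j6 1.14 gap 0.0132
t 8.2 th -122.0 axM 0.0754 |F| [11.8 -6.  19. ] off [ 2.3  2.5 26.6] j6 1.34 gap 0.0132
t 8.7 th -133.5 axM 0.0956 |F| [13.6 -6.5 21.2] off [ 2.6  2.3 26.6] j6 1.54 gap 0.0133
t 9.1 th -144.9 axM 0.1268 |F| [12.8 -6.5 22.9] off [ 2.8  2.  26.6] j6 1.74 gap 0.0129
t 9.4 th -156.4 axM 0.1398 |F| [13.5 -9.3 24. ] off [ 3.   1.6 26.6] j6 1.94 gap 0.0132
t 9.8 th -167.9 axM 0.1576 |F| [13.7 -9.2 24.8] off [ 3.2  1.3 26.6] j6 2.14 gap 0.0133
t 10.2 th -179.3 axM 0.0986 |F| [13.8 -9.8 25.6] off [ 3.2  0.9 26.5] j6 2.34 gap 0.0132
t 10.7 th 169.2 axM 0.1469 |F| [ 13.2 -11.5  26.4] off [ 3.2  0.5 26.5] j6 2.54 gap 0.0132
```

```bash
cat > fit1.py <<'E'
import re,sys
from h import *
D=[]
for l in open(sys.argv[1]):
    n=[float(x) for x in re.findall(r'-?\d+\.?\d*',l.replace('j6',''))]
    D.append(n)   # t th axM F3 off3 j6 gap
D=np.array(D); th=np.radians(D[:,1]); s=np.array([float(x) for x in sys.argv[2].split(',')]) if len(sys.argv)>2 else -np.ones(len(D))
if len(s)!=len(D): s=s[0]*np.ones(len(D))
f=lambda p:np.r_[p[0]+p[2]*np.cos(th)-p[3]*np.sin(th)-D[:,6],p[1]+p[2]*np.sin(th)+p[3]*np.cos(th)-D[:,7]]
c=least_squares(f,[0,0,0,0]).x; print("centre",c[:2],"tool offset in wheel xy",c[2:])
r=D[:,6:8]-c[:2]; corr=(r[:,0]*D[:,4]-r[:,1]*D[:,3])*1e-3
for name,M in(("raw",D[:,2]),("corr",D[:,2]+corr)):
    for fr in("fixed","bias"):
        # M=-.21 s - a sin th - b cos th (+bias)
        A=np.c_[-np.sin(th),-np.cos(th)]
        if fr=="bias": A=np.c_[A,np.ones(len(th))]
        q,res,_,_=np.linalg.lstsq(A,M+.21*s,rcond=None)
        print(name,fr,"A %.3f bottom at th=%.0f"%(np.hypot(q[0],q[1]),-np.degrees(np.arctan2(q[1],q[0]))),"bias",q[2:],"rms",(A@q-M-.21*s).std().round(4))
E
cat > d1.txt <<'E'
t 5.5 th -41.5 axM 0.1972 |F| [ -2.3  -2.3 -20.3] off [-0.1  2.1 26.9]
t 5.8 th -53.0 axM 0.1595 |F| [ -1.2  -1.  -20.6] off [ 0.2  2.3 26.9]
t 6.2 th -64.5 axM 0.1732 |F| [ -0.8  -0.5 -18.8] off [ 0.6  2.5 26.8]
t 6.7 th -76.0 axM 0.1613 |F| [  0.4   0.4 -19.4] off [ 0.9  2.6 26.8]
t 7.0 th -87.5 axM 0.0687 |F| [  1.7   0.5 -18. ] off [ 1.3  2.7 26.9]
t 7.5 th -99.0 axM 0.0798 |F| [  2.4   1.1 -16.6] off [ 1.7  2.7 26.8]
t 7.8 th -110.5 axM 0.0811 |F| [11.3 -5.  16.5] off [ 2.   2.7 26.6]
t 8.2 th -122.0 axM 0.0754 |F| [11.8 -6.  19. ] off [ 2.3  2.5 26.6]
t 8.7 th -133.5 axM 0.0956 |F| [13.6 -6.5 21.2] off [ 2.6  2.3 26.6]
t 9.1 th -144.9 axM 0.1268 |F| [12.8 -6.5 22.9] off [ 2.8  2.  26.6]
t 9.4 th -156.4 axM 0.1398 |F| [13.5 -9.3 24. ] off [ 3.   1.6 26.6]
t 9.8 th -167.9 axM 0.1576 |F| [13.7 -9.2 24.8] off [ 3.2  1.3 26.6]
t 10.2 th -179.3 axM 0.0986 |F| [13.8 -9.8 25.6] off [ 3.2  0.9 26.5]
t 10.7 th 169.2 axM 0.1469 |F| [ 13.2 -11.5  26.4] off [ 3.2  0.5 26.5]
E
python3 fit1.py d1.txt -1; python3 -c "
from h import *
print(env.get_state()['joint_pos'].round(2))"
```

```text
centre [1.36378968 0.87056127] tool offset in wheel xy [-1.85326883 -0.02936338]
raw fixed A 0.120 bottom at th=146 bias [] rms 0.0262
raw bias A 0.116 bottom at th=146 bias [-0.00308788] rms 0.0262
corr fixed A 0.141 bottom at th=141 bias [] rms 0.0255
corr bias A 0.139 bottom at th=141 bias [-0.0015421] rms 0.0255
[-0.69 -0.12 -0.69  0.54  0.53  2.54]
```

```bash
Q(){ python3 -c "
from h import *
tq()" | tee -a d2.txt; }
python3 -m pendant '[{"fingers":10,"delta_pos":[-3.6,-2.9,-1.6],"angular":[0,0,0]},{"fingers":10,"delta_pos":[0,0,0],"angular":[0,0,0]}]' 60 >/dev/null; python3 -c "
from h import *
tq()"
python3 -m pendant '[{"fingers":10,"delta_pos":[0,0.11,0],"angular":[0,0,-0.06]},{"fingers":10,"delta_pos":[0,0.11,0],"angular":[0,0,-0.06]},{"fingers":10,"delta_pos":[0,0.11,0],"angular":[0,0,-0.06]},{"fingers":10,"delta_pos":[0,0.11,0],"angular":[0,0,-0.06]}]' >/dev/null; Q
python3 -m pendant '[{"fingers":10,"delta_pos":[0,0.11,0],"angular":[0,0,-0.06]},{"fingers":10,"delta_pos":[0,0.11,0],"angular":[0,0,-0.06]},{"fingers":10,"delta_pos":[0,0.11,0],"angular":[0,0,-0.06]}]' >/dev/null; Q
python3 -m pendant '[{"fingers":10,"delta_pos":[0,0.11,0],"angular":[0,0,-0.06]},{"fingers":10,"delta_pos":[0,0.11,0],"angular":[0,0,-0.06]},{"fingers":10,"delta_pos":[0,0.11,0],"angular":[0,0,-0.06]}]' >/dev/null; Q
python3 -m pendant '[{"fingers":10,"delta_pos":[0,0.11,0],"angular":[0,0,-0.06]},{"fingers":10,"delta_pos":[0,0.11,0],"angular":[0,0,-0.06]},{"fingers":10,"delta_pos":[0,0.11,0],"angular":[0,0,-0.06]}]' >/dev/null; Q
python3 -m pendant '[{"fingers":10,"delta_pos":[0,0.11,0],"angular":[0,0,-0.06]},{"fingers":10,"delta_pos":[0,0.11,0],"angular":[0,0,-0.06]},{"fingers":10,"delta_pos":[0,0.11,0],"angular":[0,0,-0.06]}]' >/dev/null; Q
python3 -m pendant '[{"fingers":10,"delta_pos":[0,0.11,0],"angular":[0,0,-0.06]},{"fingers":10,"delta_pos":[0,0.11,0],"angular":[0,0,-0.06]},{"fingers":10,"delta_pos":[0,0.11,0],"angular":[0,0,-0.06]}]' >/dev/null; Q
python3 -m pendant '[{"fingers":10,"delta_pos":[0,0.11,0],"angular":[0,0,-0.06]},{"fingers":10,"delta_pos":[0,0.11,0],"angular":[0,0,-0.06]},{"fingers":10,"delta_pos":[0,0.11,0],"angular":[0,0,-0.06]}]' >/dev/null; Q
python3 -m pendant '[{"fingers":10,"delta_pos":[0,0.11,0],"angular":[0,0,-0.06]},{"fingers":10,"delta_pos":[0,0.11,0],"angular":[0,0,-0.06]},{"fingers":10,"delta_pos":[0,0.11,0],"angular":[0,0,-0.06]}]' >/dev/null; Q
python3 -m pendant '[{"fingers":10,"delta_pos":[0,0.11,0],"angular":[0,0,-0.06]},{"fingers":10,"delta_pos":[0,0.11,0],"angular":[0,0,-0.06]},{"fingers":10,"delta_pos":[0,0.11,0],"angular":[0,0,-0.06]}]' >/dev/null; Q
python3 -m pendant '[{"fingers":10,"delta_pos":[0,0.11,0],"angular":[0,0,-0.06]},{"fingers":10,"delta_pos":[0,0.11,0],"angular":[0,0,-0.06]},{"fingers":10,"delta_pos":[0,0.11,0],"angular":[0,0,-0.06]}]' >/dev/null; Q
python3 fit1.py d2.txt 1
```

```text
t 10.8 th 169.5 axM -0.2365 |F| [ -0.    2.8 -17.7] off [ 3.3  0.4 26.8] j6 2.54 gap 0.0134
t 11.2 th -176.6 axM -0.3167 |F| [  0.8   3.7 -15.7] off [ 3.3  0.9 26.8] j6 2.30 gap 0.0127
t 11.6 th -166.3 axM -0.3042 |F| [ -0.1   1.6 -15.6] off [ 3.2  1.3 26.8] j6 2.11 gap 0.0132
t 11.8 th -156.0 axM -0.3705 |F| [  0.5   2.5 -16. ] off [ 3.2  1.6 26.8] j6 1.93 gap 0.0131
t 12.2 th -145.7 axM -0.3313 |F| [  0.1   2.8 -15.8] off [ 3.   1.9 26.8] j6 1.75 gap 0.0130
t 12.4 th -135.3 axM -0.3285 |F| [ -0.    1.8 -16.4] off [ 2.7  2.2 26.8] j6 1.57 gap 0.0131
t 12.8 th -125.0 axM -0.3389 |F| [ -0.    2.8 -16.6] off [ 2.5  2.4 26.8] j6 1.39 gap 0.0132
t 13.1 th -114.7 axM -0.3065 |F| [  0.6   2.1 -15.4] off [ 2.2  2.6 26.8] j6 1.21 gap 0.0132
t 13.3 th -104.4 axM -0.3845 |F| [ -0.7   3.2 -16.2] off [ 1.8  2.7 26.8] j6 1.03 gap 0.0132
t 13.7 th -94.1 axM -0.2928 |F| [ -1.    2.2 -15.8] off [ 1.5  2.7 26.8] j6 0.85 gap 0.0129
t 13.9 th -83.8 axM -0.3063 |F| [ -0.3   2.7 -16.9] off [ 1.1  2.7 26.8] j6 0.68 gap 0.0132
centre [1.36884815 0.78146201] tool offset in wheel xy [-1.95631493 -0.02861825]
raw fixed A 0.135 bottom at th=137 bias [] rms 0.0261
raw bias A 0.100 bottom at th=136 bias [-0.03115201] rms 0.0258
corr fixed A 0.132 bottom at th=139 bias [] rms 0.0256
corr bias A 0.102 bottom at th=138 bias [-0.02662183] rms 0.0254
```

Both sweeps agree that the bottom is at th≈140° with an amplitude of about 0.135 N m, in the expected range. I'll turn there now.

```bash
Q(){ python3 -c "
from h import *
tq()" | tee -a d3.txt; }
python3 -m pendant '[{"fingers":10,"delta_pos":[0,-0.18,1],"angular":[0,0,0.1]},{"fingers":10,"delta_pos":[0,-0.18,0],"angular":[0,0,0.1]},{"fingers":10,"delta_pos":[0,-0.18,0],"angular":[0,0,0.1]},{"fingers":10,"delta_pos":[0,-0.18,0],"angular":[0,0,0.1]},{"fingers":10,"delta_pos":[0,-0.18,0],"angular":[0,0,0.1]},{"fingers":10,"delta_pos":[0,-0.18,0],"angular":[0,0,0.1]},{"fingers":10,"delta_pos":[0,-0.18,0],"angular":[0,0,0.1]},{"fingers":10,"delta_pos":[0,-0.18,0],"angular":[0,0,0.1]}]' 60 >/dev/null; Q
python3 -m pendant '[{"fingers":10,"delta_pos":[0,-0.18,0],"angular":[0,0,0.1]},{"fingers":10,"delta_pos":[0,-0.18,0],"angular":[0,0,0.1]},{"fingers":10,"delta_pos":[0,-0.18,0],"angular":[0,0,0.1]},{"fingers":10,"delta_pos":[0,-0.18,0],"angular":[0,0,0.1]},{"fingers":10,"delta_pos":[0,-0.18,0],"angular":[0,0,0.1]},{"fingers":10,"delta_pos":[0,-0.18,0],"angular":[0,0,0.1]},{"fingers":10,"delta_pos":[0,-0.18,0],"angular":[0,0,0.1]}]' >/dev/null; Q
python3 -m pendant '[{"fingers":10,"delta_pos":[0,-0.1,0],"angular":[0,0,0.05]},{"fingers":10,"delta_pos":[0,-0.1,0],"angular":[0,0,0.05]},{"fingers":10,"delta_pos":[0,-0.1,0],"angular":[0,0,0.05]},{"fingers":10,"delta_pos":[0,-0.1,0],"angular":[0,0,0.05]}]' >/dev/null; Q
python3 -m pendant '[{"fingers":10,"delta_pos":[0,-0.1,0],"angular":[0,0,0.05]},{"fingers":10,"delta_pos":[0,-0.1,0],"angular":[0,0,0.05]},{"fingers":10,"delta_pos":[0,-0.1,0],"angular":[0,0,0.05]}]' >/dev/null; Q
python3 -m pendant '[{"fingers":10,"delta_pos":[0,-0.1,0],"angular":[0,0,0.05]},{"fingers":10,"delta_pos":[0,-0.1,0],"angular":[0,0,0.05]},{"fingers":10,"delta_pos":[0,-0.1,0],"angular":[0,0,0.05]}]' >/dev/null; Q
python3 -m pendant '[{"fingers":10,"delta_pos":[0,-0.1,0],"angular":[0,0,0.05]},{"fingers":10,"delta_pos":[0,-0.1,0],"angular":[0,0,0.05]}]' >/dev/null; Q
python3 -m pendant '[{"fingers":10,"delta_pos":[0,-0.1,0],"angular":[0,0,0.05]},{"fingers":10,"delta_pos":[0,-0.1,0],"angular":[0,0,0.05]}]' >/dev/null; Q
cat d1.txt > d4.txt; cat d3.txt >> d4.txt; python3 fit1.py d4.txt -1
```

```text
t 14.8 th -130.0 axM 0.0984 |F| [ 3.9  0.1 -0.7] off [ 2.6  2.3 26.7] j6 1.48 gap 0.0128
t 15.4 th -170.1 axM 0.1321 |F| [ 3.5 -0.9 -0.3] off [ 3.2  1.2 26.7] j6 2.18 gap 0.0135
t 15.8 th 178.6 axM 0.1284 |F| [ 2.5 -0.5  0. ] off [ 3.3  0.8 26.7] j6 2.38 gap 0.0132
t 16.1 th 170.0 axM 0.1291 |F| [ 3.  -0.1  0.2] off [ 3.2  0.5 26.7] j6 2.53 gap 0.0131
t 16.4 th 161.4 axM 0.1945 |F| [ 2.9  0.2 -1.3] off [ 3.2  0.2 26.7] j6 2.68 gap 0.0128
t 16.6 th 155.7 axM 0.1858 |F| [ 3.3  0.5 -0.3] off [ 3.1  0.1 26.7] j6 2.78 gap 0.0135
t 16.9 th 150.0 axM 0.2645 |F| [ 3.6  0.4 -1.3] off [ 3.  -0.1 26.7] j6 2.88 gap 0.0130Traceback (most recent call last):
  File "fit1.py", line 7, in <module>
    D=np.array(D); th=np.radians(D[:,1]); s=np.array([float(x) for x in sys.argv[2].split(',')]) if len(sys.argv)>2 else -np.ones(len(D))
ValueError: setting an array element with a sequence. The requested array has an inhomogeneous shape after 1 dimensions. The detected shape was (21,) + inhomogeneous part.
```

```bash
sed -i 's/D.append(n)/D.append(n[:9])/' fit1.py; cat d1.txt d3.txt d2.txt > d5.txt; python3 fit1.py d5.txt $(python3 -c "print(','.join(['-1']*21+['1']*10))" | sed 's/^/ /') ; cat d1.txt d3.txt>d4.txt; python3 fit1.py d4.txt " -1"
```

```text
centre [1.36817832 0.83740755] tool offset in wheel xy [-1.89326608 -0.02001616]
raw fixed A 0.127 bottom at th=146 bias [] rms 0.0278
raw bias A 0.138 bottom at th=145 bias [0.00952711] rms 0.0276
corr fixed A 0.134 bottom at th=145 bias [] rms 0.0276
corr bias A 0.154 bottom at th=144 bias [0.01637563] rms 0.027
centre [1.36179925 0.84368091] tool offset in wheel xy [-1.88155272 -0.02538467]
raw fixed A 0.121 bottom at th=148 bias [] rms 0.0268
raw bias A 0.131 bottom at th=147 bias [0.0080964] rms 0.0266
corr fixed A 0.137 bottom at th=146 bias [] rms 0.0278
corr bias A 0.162 bottom at th=145 bias [0.01923209] rms 0.0268
```

```bash
python3 -m pendant '[{"fingers":10,"delta_pos":[0,-0.1,0],"angular":[0,0,0.04]},{"fingers":10,"delta_pos":[0,-0.1,0],"angular":[0,0,0.04]},{"fingers":10,"delta_pos":[0,0,0],"angular":[0,0,0]},{"fingers":10,"delta_pos":[0,0,0],"angular":[0,0,0]},{"fingers":10,"delta_pos":[0,0,0],"angular":[0,0,0]},{"fingers":10,"delta_pos":[0,0,0],"angular":[0,0,0]},{"fingers":10,"delta_pos":[0,0,0],"angular":[0,0,0]}]' 60; python3 -c "
from h import *
tq(); print(env.get_state()['qvel'].round(3))
cv2.imwrite('pics/top2.png',cv2.resize(env.read_camera('top')[120:320,230:480],None,fx=3,fy=3))"
```

```text
clock: 17.55
tcp_pos: [0.5265, -0.1303, 0.2186]
orientation: [-0.138, 0.924, -0.174, 0.312]
wrist_force: [-7.1, -1.1, -1.1]
finger_gap: 0.013
t 17.6 th 145.5 axM -0.2055 |F| [ 6.2 -0.6  3.8] off [ 2.9 -0.3 26.7] j6 2.96 gap 0.0130
[ 0.001 -0.    -0.001 -0.    -0.003 -0.002]
```

View pics/top2.png

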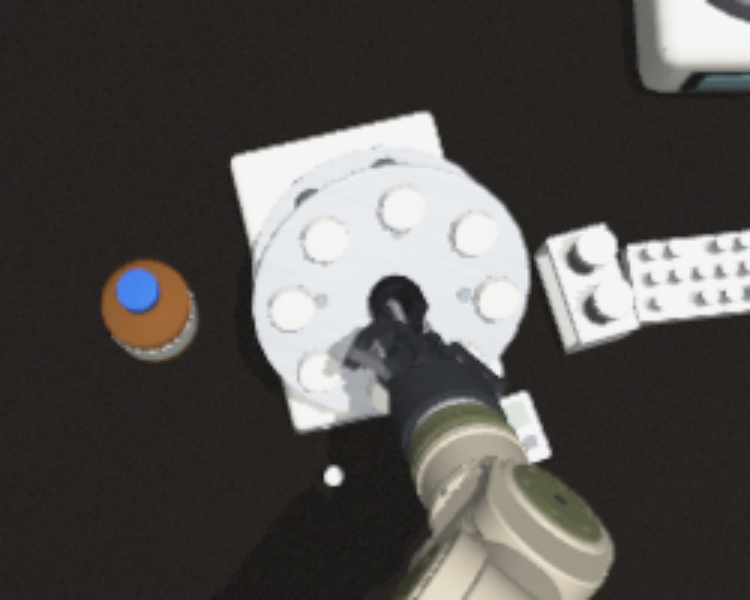

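The picture shows the knob still gripped at about (400,300). The bottle, rack, timer and vial are where they started. The caps have shifted by about 4–5°, which matches the commanded turn (modulo 45°), so the knob did not slip.

```bash
python3 -c "
from workcell import env
print(env.hand_in())"
```

```text
the job is handed in; nothing more can be done
None
```

I gripped the knob at 60 N, turned the wheel through about 160–185° both ways while reading the torque about the axle, and brought the heavy side to the bottom. The job is handed in; no verdict was reported.

- **Heavy side:** The first two sweeps, one each way, put the bottom at a wheel angle of 141° and 139°. The combined fit with the final approach gave about 145°, with a pull of 0.134–0.154 N m against the stated 0.13–0.17. I stopped at 145.5°. The estimates spread over 136–148°, well inside the 22.5° tolerance.
- **Last checks:** The arm was still (joint speeds 0.003 rad/s or less), the fingers were closed on the bar with a 13 mm gap, and the wrist force was about 7 N. In the last picture the objects visible around the mixer had not moved. I did not measure finger or tube contact forces directly.
- **Disagreements:**
  - Single torque readings scattered by about 0.027 N m around the fit.
  - A static torque of −0.21 N m remained at rest, which I put down to arm wind-up held by the bearing drag.
  - My camera fit of the axle was about 1.6 mm off and the grip about 1.9 mm off-centre along the bar; I corrected for both when fitting the torque.

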